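# Shut the open placemat clip

### The arm

A 7-joint arm with a two-finger parallel gripper is mounted at the origin on the work surface. World frame = base frame: x ahead of the robot, y to its left, z up, the work surface at z = 0. Lengths are in mm, angles in rad, forces in N, time in s.
With the tool pointing down it reaches from about 350 to 900 mm from the base axis. Payload 8.1 kg.
Tool frame: the origin (TCP) lies at the very end of the fingers, on their centre line; the grasp point (between the pads) lies 19 mm behind it; x points along the fingers, z is the direction in which the jaws open and shut, and the axes are right-handed (so a half turn about x gives the same grasp; the last joint's range is limited). The gripper opens to 85 mm and grips with 20 to 120 N. Pads are 22 mm wide; open, the fingers measure 114 mm over their backs; the gripper's body (76 mm by 85 mm) begins 54 mm behind the grasp point. The pads swing forward as they close: fully open they stand 13 mm farther back than shut.
Start: joints at [-1.441, 0.434, 0.025, 1.573, -0.012, 1.134, -0.075], TCP at [144.216, 608.147, 231.323] pointing down, gripper open.
Joint ranges: [-2.62, 2.62], [-0.44, 2.09], [-1.27, 1.32], [0.08, 2.57], [-1.32, 4.46], [0.12, 2], [-2.74, 2.74]. Speed limits (rad/s): [2.22, 2.22, 3.01, 3.01, 3.14, 3.14, 3.14].

### API

Orientations are given as [roll, pitch, yaw] about the fixed x, y, z axes, in that order (R = Rz(yaw) Ry(pitch) Rx(roll)).
In Python, from station import bot gives the robot as it stands.
- The arm moves only by the shell command python3 -m crank 'ROWS' [OPENING]. ROWS is JSON, a list of rows, each a list of 4 numbers: the shift along the tool's x, y, z in cm, then the turn about the tool's x in rad. A call has 1 to 8 rows; each row shifts and turns the pose as measured when the row begins, along the tool's axes as they then stand; what a row does not reach is not made up. A row lasts 1/8 s, in which the tool goes at most 62.5 mm and 10.7 degrees, less where a joint would pass 70% of its speed; a pose out of reach is approached as far as the arm can. A call with a gripper value outside its range is refused whole. OPENING is the finger opening in cm, from 0 to 8.54, set as the call begins (- or left out, the last holds). The fingers move at their own pace and stop on an object; the grip force is fixed at half the most. Time passes only in rows, so rows that do not move let the fingers close. It gives the time, the measured TCP pose, the force and the opening at its end, in the units of the state.
- bot.get_state(): the state, without advancing time (a new reading comes with each control period).
- bot.capture(name): name is "scene" or "top" or "wrist"; returns (picture, depth): 420x560x3 uint8, red, green, blue; 420x560 float32, mm along the optical axis (not along the pixel's ray), 0 where there is no reading.
- bot.camera_model(name): a dict with "intrinsics" (3x3 intrinsics, pixels), "cam_to_world" (4x4, takes a point from camera to world coordinates). Camera axes: x right, y up, looking along -z (the intrinsics and any distortion apply to the point x, -y, -z); pixel columns grow to the right and rows downward; lengths in mm; the calibration is good to about 2 mm. A picture is of the moment at which its call begins: read the wrist's pose just before it. camera_model takes no time and is no camera call; for the wrist camera it gives the pose at the moment of the call.
- bot.job_done(): hands the job in, once; it reports no verdict.
Trained networks look in the newest picture that a camera, given by its name, has taken for a name from the list of things; names that differ only in an ending like _2 or _b are one class to them, and where a whole thing is asked for, a point or a joint stands for the part that bears it (a point fixed in the world has none). Each returns a list of dicts, best first, with "score" (0 to 1); they miss things now and then, are a little off and sometimes report something else, mostly with a low value. They report only what shows in the picture. A call takes as long as a camera call. They do not tell look-alikes from the thing itself.
- bot.masks_of(camera, name): "mask" (420x560 bool, what is visible of it) and "box" ([left, top, width, height] in pixels, round what is visible of it).
The state is a dict: "clock": time; "qpos": joint angles; "dq": joint speeds; "joint_torque": joint torques, N m; "position": TCP position; "orientation": TCP orientation; "contact_force": force on the tool from outside, world axes, zero at the start; "wrist_torque": the same for the moment, N m; "grip_width": finger opening in mm.
Only numpy, scipy, OpenCV 4.12 (cv2) and the standard library are available. Lean on these libraries where they do the work, as an engineer would, in place of code of your own. Each camera call takes 0.05 s, during which the arm holds its last target. There are 200 camera calls.

### The job

One of the three steel clips on the placemat holder is standing open. With the fingertips, press that clip gently down until it lies flat and fully shut, then draw the hand away. Leave the two shut clips, the bowl, the cup and the teething keys untouched, and do not grasp or lift anything.

Things in the scene. Friction and masses are not known exactly. Their poses are not given: they have to be found in the camera images.
- holder: Clip-on placemat holder, fixed to the grey tray: a flat white rigid mat 200 (x) x 320 (y) x 4 mm with a white hinge bar 18 mm wide and 12 mm high along the long edge farther from the robot (small hinge lugs reach 18 mm). Origin: centre of the underside; z up, y along the bar, x from the bar across the mat, so roughly back towards the robot (yaw pi, give or take 0.25). Position and yaw vary. Its three clips sit 100 mm apart along the bar.
- clip_a (a joint): Angle of clip_a (rad): 0 = shut flat, growing as its free end rises (range 0 to 1.5). Of the three clips exactly one starts open (0.4 to 0.6 rad), the other two start shut at 0; which place along the bar is the open one varies. A stiff hinge holds the flap where it is left; pressed 40 mm from the hinge it takes 1 to 3 N to move and stops firmly at 0.
- clip_a_hinge (a point): Point on the hinge axis of clip_a, middle of its width, 14 mm above the holder's underside. The axis runs along the bar. The frame turns with the flap: x along the flap from hinge to free end, z out of its top face, y across it.
- clip_a_pad (a point): Spot on the top face of clip_a, 40 mm from the hinge towards the free end, middle of the width. The clip is a plain steel flap 55 mm long, 36 mm wide, 4 mm thick, with a 9 mm lip pointing down at the free end; shut, its top face lies 4 mm above the hinge axis and it reaches from the bar over the mat, back towards the robot.
- clip_b (a joint): Angle of clip_b (rad): 0 = shut flat, growing as its free end rises (range 0 to 1.5). Of the three clips exactly one starts open (0.4 to 0.6 rad), the other two start shut at 0; which place along the bar is the open one varies. A stiff hinge holds the flap where it is left; pressed 40 mm from the hinge it takes 1 to 3 N to move and stops firmly at 0.
- clip_b_hinge (a point): Point on the hinge axis of clip_b, middle of its width, 14 mm above the holder's underside. The axis runs along the bar. The frame turns with the flap: x along the flap from hinge to free end, z out of its top face, y across it.
- clip_b_pad (a point): Spot on the top face of clip_b, 40 mm from the hinge towards the free end, middle of the width. The clip is a plain steel flap 55 mm long, 36 mm wide, 4 mm thick, with a 9 mm lip pointing down at the free end; shut, its top face lies 4 mm above the hinge axis and it reaches from the bar over the mat, back towards the robot.
- clip_c (a joint): Angle of clip_c (rad): 0 = shut flat, growing as its free end rises (range 0 to 1.5). Of the three clips exactly one starts open (0.4 to 0.6 rad), the other two start shut at 0; which place along the bar is the open one varies. A stiff hinge holds the flap where it is left; pressed 40 mm from the hinge it takes 1 to 3 N to move and stops firmly at 0.
- clip_c_hinge (a point): Point on the hinge axis of clip_c, middle of its width, 14 mm above the holder's underside. The axis runs along the bar. The frame turns with the flap: x along the flap from hinge to free end, z out of its top face, y across it.
- clip_c_pad (a point): Spot on the top face of clip_c, 40 mm from the hinge towards the free end, middle of the width. The clip is a plain steel flap 55 mm long, 36 mm wide, 4 mm thick, with a 9 mm lip pointing down at the free end; shut, its top face lies 4 mm above the hinge axis and it reaches from the bar over the mat, back towards the robot.
- bowl: Yellow bowl, 96 mm across the rim, 42 mm high, loose on the mat. Origin: centre of its underside.
- cup: Aluminium cup, 64 mm across, 68 mm high, loose on the mat. Origin: centre of its underside.
- keys: Teething key set: three flat keys fanned out on a ring, about 85 mm long and 60 mm wide, 8 mm thick, one rigid piece lying flat, loose on the mat. Origin: underside, near its middle. Bowl, cup and keys stand in a row 100 mm apart, about 135 mm from the hinges on the robot side, in varying order.
There are look-alikes about, which are no part of the job. There is more than one size of the keys; the job needs the larger. Several things have the shape of the bowl; the one meant has the colours described above.

How it is judged (in metres and radians):
On the way:
1. the fingertips press the open clip down shut (contact force between the fingers and clip_a above 0.3 N and value of joint clip_a below 0.12 rad), for 0.05 s.
At the end, for the whole second after the job is handed in: The clip that stood open is shut (within 0.12 rad of flat) and still, the other two are still shut, and bowl, cup and keys are upright, at rest and within 10 mm of where they started (value of joint each of clip_a, clip_b, clip_c below 0.12 rad and velocity of joint clip_a below 0.1 rad/s and distance of each of bowl, cup, keys from where it was at the start of the episode below 0.01 m and linear speed of each of bowl, cup, keys below 0.02 m/s and angle between each of bowl, cup, keys's own z axis and vertical below 0.15 rad); the robot touches nothing.
It fails at once if a shut clip is touched or opened (contact force between any of the fingers, the arm and clip_b above 0.5 N or contact force between any of the fingers, the arm and clip_c above 0.5 N or value of joint any of clip_b, clip_c above 0.1 rad).
It fails at once if the open clip is lifted further open (value of joint clip_a above 0.75 rad).
It fails at once if the clip is pressed harder than 30 N (contact force between any of the fingers, the arm and clip_a above 30 N).
It fails at once if the bowl, cup or keys are touched, moved or lifted (contact force between any of the fingers, the arm and bowl above 0.5 N or contact force between any of the fingers, the arm and cup above 0.5 N or contact force between any of the fingers, the arm and keys above 0.5 N or distance of any of bowl, cup, keys from where it was at the start of the episode above 0.015 m).
It also fails if it takes over 32 s, if anything falls off the work surface, if the arm or the gripper's body presses on something with over 40 N, if the wrist force passes 120 N, or if a joint passes its speed limit or range.

## Working session

There is one attempt and no reset: what is moved stays moved. The work goes in short steps, Python scripts to look and compute and a shell command to move; the robot and the scene stay as the last step left them, time stands still between calls to the robot, and variables do not carry over. Pictures are saved under pics/ and viewed, about 8 in all and at most 12, crops included, and the job is handed in when it is done.

```bash
mkdir -p pics; cat > h.py <<'E'
import numpy as np, cv2
from station import bot
def cloud(cam):
    m=bot.camera_model(cam); K=np.array(m["intrinsics"]); T=np.array(m["cam_to_world"])
    p,d=bot.capture(cam)
    v,u=np.mgrid[:420,:560]
    X=np.stack([(u-K[0,2])/K[0,0]*d,-(v-K[1,2])/K[1,1]*d,-d],-1)
    W=X@T[:3,:3].T+T[:3,3]; W[d==0]=np.nan
    return p,W
E
python3 - <<'E'
from h import *
s=bot.get_state(); print({k:np.round(v,3) for k,v in s.items()})
ps=[]
for c in("scene","top"):
    p,W=cloud(c); ps.append(p)
    for n in("holder","clip_a","bowl","cup","keys"):
        for r in bot.masks_of(c,n)[:5]:
            q=W[r["mask"]]; q=q[~np.isnan(q[:,0])]
            print(c,n,round(r["score"],2),r["box"],len(q),np.median(q,0).round() if len(q) else '', np.percentile(q,[3,97],axis=0).round().tolist() if len(q) else '')
    cv2.imwrite(f"pics/{c}.png",p[:,:,::-1])
E
```

```text
{'clock': np.float64(0.0), 'qpos': array([-1.441,  0.435,  0.025,  1.574, -0.012,  1.134, -0.075]), 'dq': array([-0.001,  0.002,  0.   , -0.   , -0.001, -0.   , -0.001]), 'joint_torque': array([ 0.0000e+00, -6.7045e+01,  1.0250e+00, -3.1622e+01,  1.6000e-02,
        1.2000e-02,  0.0000e+00]), 'position': array([144.087, 607.679, 230.569]), 'orientation': array([-3.06 ,  1.569, -1.722]), 'contact_force': array([-0.147,  0.87 , -0.327]), 'wrist_torque': array([ 0.051, -0.031, -0.037]), 'grip_width': np.float64(85.499)}
scene holder 0.7 [140.1, 220.7, 176.5, 65.4] 7001 [601.  37.  14.] [[487.0, -128.0, 11.0], [684.0, 181.0, 26.0]]
scene clip_a 0.98 [164.3, 256.0, 23.7, 21.4] 364 [650. -64.  27.] [[620.0, -81.0, 24.0], [674.0, -47.0, 29.0]]
scene clip_a 0.8 [270.7, 255.6, 18.8, 21.4] 400 [619. 134.  27.] [[590.0, 115.0, 24.0], [644.0, 152.0, 29.0]]
scene clip_a 0.62 [217.6, 246.1, 23.4, 32.5] 543 [635.  36.  37.] [[608.0, 18.0, 23.0], [658.0, 52.0, 50.0]]
scene bowl 0.93 [358.8, 165.6, 41.3, 22.9] 703 [196. 341.  27.] [[170.0, 301.0, -1.0], [260.0, 383.0, 41.0]]
scene bowl 0.62 [258.2, 2
[... 784 characters left out ...]
1 [641. -65.  28.] [[614.0, -83.0, 23.0], [669.0, -47.0, 31.0]]
top clip_a 0.72 [290.5, 122.8, 23.8, 23.9] 398 [625.  33.  42.] [[602.0, 15.0, 28.0], [655.0, 51.0, 52.0]]
top bowl 0.95 [111.7, 316.5, 50.6, 51.1] 2139 [210. 347.  20.] [[172.0, 301.0, 3.0], [253.0, 382.0, 43.0]]
top cup 0.69 [341.1, 156.7, 33.3, 37.4] 937 [541. -84.  49.] [[505.0, -106.0, 16.0], [562.0, -49.0, 83.0]]
top cup 0.62 [247.0, 126.8, 13.6, 31.2] 501 [612. 133.  28.] [[583.0, 115.0, 18.0], [641.0, 152.0, 31.0]]
top keys 0.9 [201.5, 290.4, 28.2, 33.2] 302 [268. 194.   6.] [[245.0, 175.0, 2.0], [297.0, 223.0, 9.0]]
top keys 0.65 [289.8, 169.3, 38.4, 34.3] 601 [520.  18.  21.] [[484.0, -20.0, 13.0], [547.0, 49.0, 24.0]]
```

```bash
python3 - <<'E'
from h import *
from scipy.spatial.transform import Rotation as Ro
a=cv2.imread("pics/scene.png")[140:300,120:420]; b=cv2.imread("pics/top.png")[90:250,190:420]
cv2.imwrite("pics/c1.png",np.hstack([cv2.resize(a,(400,213)),cv2.resize(b,(306,213))])) 
cv2.imwrite("pics/c1.png",np.vstack([cv2.resize(a,(560,299)),cv2.resize(b,(430,299))[:, :].copy() if 0 else cv2.copyMakeBorder(cv2.resize(b,(430,299)),0,0,0,130,0)]))
s=bot.get_state(); R=Ro.from_euler('xyz',s["orientation"]).as_matrix(); print(R.round(3))
print(R.T@(np.array([560,33,230])-s["position"]))
E
```

```text
[[ 0.    -0.973  0.231]
 [ 0.     0.231  0.973]
 [-1.    -0.     0.   ]]
[   1.31858936 -537.27768439 -463.64878191]
```

View pics/c1.png

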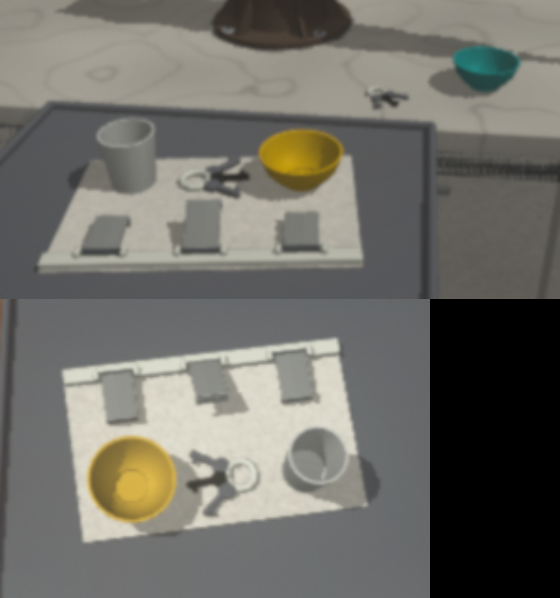

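The middle clip is open (the crop shows it raised, between two flat ones, keys in front of it). I'll shut the gripper and align the jaws with the bar.

```bash
python3 -m crank '[[0,0,0,-0.13],[0,0,0,-0.13],[0,0,0,-0.13]]' 0; cat > go.py <<'E'
import sys
from h import *
from scipy.spatial.transform import Rotation as Ro
s=bot.get_state(); R=Ro.from_euler('xyz',s["orientation"]).as_matrix(); print(R.round(3),s["position"],s["contact_force"],s["grip_width"],s["clock"])
print("cm",(R.T@(np.array(eval(sys.argv[1]))-s["position"])/10).round(2))
E
python3 go.py 550,30,200
```

```text
clock: 0.98
position: [144.1, 608.2, 231.4]
orientation: [-1.499, 1.57, 0.241]
contact_force: [-0.0, -0.3, 0.5]
grip_width: 32.4
[[ 0.    -0.986 -0.168]
 [ 0.    -0.168  0.986]
 [-1.    -0.     0.   ]] [144.06682513 608.18115024 231.38516298] [-0.03407007 -0.30928685  0.54897985] 32.40128320309424 0.975
cm [  3.15 -30.33 -63.8 ]
```

```bash
python3 -m crank '[[0,-2.5,-5.3,0],[0,-2.5,-5.3,0],[0,-2.5,-5.3,0],[0,-2.5,-5.3,0],[0,-2.5,-5.3,0],[0,-2.5,-5.3,0],[0,-2.5,-5.3,0],[0,-2.5,-5.3,0]]' 0; python3 go.py 560,30,200
```

```text
clock: 1.98
position: [419.1, 217.9, 231.3]
orientation: [-0.531, 1.565, 1.219]
contact_force: [1.2, 0.5, -0.0]
grip_width: -0.2
[[ 0.002 -0.984 -0.178]
 [ 0.006 -0.178  0.984]
 [-1.    -0.003  0.005]] [419.08433267 217.87750256 231.30345273] [ 1.21623072  0.53507545 -0.01053375] -0.20330189588779274 1.975
cm [  3.05 -10.52 -21.01]
```

```bash
python3 -m crank '[[0,-2.4,-4.8,0],[0,-2.4,-4.8,0],[0,-2.4,-4.8,0],[0,-2.4,-4.8,0],[0,-1.3,-2.6,0],[0,0,0,0],[0,0,0,0]]'; python3 go.py 616,32,60
python3 - <<'E'
from h import *
p,W=cloud("wrist"); cv2.imwrite("pics/w1.png",p[:,:,::-1])
for r in bot.masks_of("wrist","clip_a")[:5]:
    q=W[r["mask"]]; q=q[~np.isnan(q[:,0])]
    print(round(r["score"],2),r["box"],len(q),np.median(q,0).round(), np.percentile(q,[3,97],axis=0).round().tolist())
E
```

```text
clock: 2.85
position: [571.1, 11.1, 231.9]
orientation: [-1.002, 1.562, 0.741]
contact_force: [-0.2, 0.3, -0.2]
grip_width: 0.1
[[ 0.006 -0.985 -0.171]
 [ 0.006 -0.171  0.985]
 [-1.    -0.007  0.005]] [571.14998257  11.11071752 231.94165136] [-0.21248193  0.2577346  -0.1632464 ] 0.05152641890605527 2.85
cm [17.23 -4.65  1.21]
0.91 [269.7, 208.7, 31.2, 34.1] 1084 [624.  34.  43.] [[602.0, 16.0, 28.0], [654.0, 52.0, 51.0]]
0.88 [347.2, 201.7, 37.3, 44.5] 1330 [610. 133.  28.] [[584.0, 114.0, 17.0], [640.0, 152.0, 29.0]]
0.74 [188.7, 198.2, 33.4, 43.6] 1322 [640. -64.  28.] [[614.0, -83.0, 20.0], [670.0, -46.0, 29.0]]
```

View pics/w1.png

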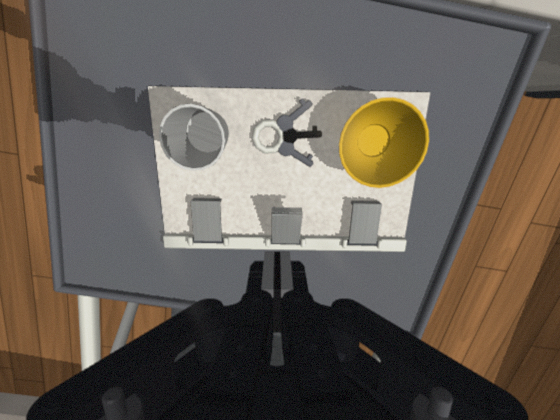

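The wrist view agrees: the middle clip at px (286,226) is raised, the shut clips are at (206,220) and (364,223), and the keys at (290,135) are well in front. The target is (617,33).

```bash
python3 -m crank '[[1.5,-2.4,0.7,0],[2.5,-2.4,0.7,0],[4,0,0,0],[4,0,0,0],[2,0,0,0],[0,0,0,0],[0,0,0,0]]'; python3 go.py 617,33,60
```

```text
clock: 3.82
position: [616.9, 45.6, 91.5]
orientation: [-0.912, 1.556, 0.845]
contact_force: [-0.5, -0.2, 1.1]
grip_width: -0.4
[[ 0.01  -0.983 -0.185]
 [ 0.011 -0.185  0.983]
 [-1.    -0.012  0.009]] [616.90002957  45.61719223  91.53792374] [-0.52094623 -0.17393683  1.11564958] -0.36935356435147587 3.825
cm [ 3.14  0.26 -1.27]
```

```bash
python3 -m crank '[[1,0.1,-0.6,0],[1,0.1,-0.6,0],[1,0,0,0],[0,0,0,0]]'; python3 go.py 617,33,50
```

```text
clock: 4.32
position: [618.6, 32.9, 61.6]
orientation: [-1.038, 1.553, 0.719]
contact_force: [-0.2, -0.1, -0.2]
grip_width: -0.1
[[ 0.013 -0.983 -0.185]
 [ 0.012 -0.185  0.983]
 [-1.    -0.015  0.009]] [618.62619249  32.91132693  61.62297156] [-0.16257079 -0.0806091  -0.19426975] -0.10240026050609768 4.325
cm [1.16 0.18 0.03]
```

```bash
python3 -m crank '[[0.5,0.1,0,0],[0.4,0,0,0],[0.4,0,0,0],[0.3,0,0,0]]';python3 -m crank '[[0.4,0,0,0],[0.3,0,0,0],[0.3,0,0,0]]'
```

```text
clock: 4.82
position: [618.3, 33.2, 45.1]
orientation: [-1.059, 1.552, 0.698]
contact_force: [-0.5, -0.6, -0.2]
grip_width: 0.3
clock: 5.2
position: [618.5, 33.4, 34.5]
orientation: [-1.061, 1.552, 0.696]
contact_force: [-0.5, -0.8, 1.2]
grip_width: 0.1
```

```bash
python3 -m crank '[[0.2,0,0,0],[0.2,0,0,0]]';python3 -m crank '[[0.15,0,0,0],[0.1,0,0,0]]'
```

```text
clock: 5.45
position: [618.4, 33.4, 30.1]
orientation: [-1.051, 1.552, 0.706]
contact_force: [-1.6, 0.3, 0.6]
grip_width: -0.0
clock: 5.7
position: [618.4, 33.4, 27.9]
orientation: [-1.044, 1.553, 0.713]
contact_force: [-4.8, -0.3, 12.8]
grip_width: -0.1
```

The force jumped to 12.8 N at z = 27.9, which is the firm stop at the expected height. I'll hold briefly, retreat and check.

```bash
python3 -m crank '[[0,0,0,0]]'; python3 -m crank '[[-0.5,0,0,0],[-2,0,0,0],[-5,0,0,0],[-5,0,0,0],[-5,0,0,0],[0,0,0,0],[0,0,0,0]]'
python3 - <<'E'
from h import *
for c in("wrist","top","scene"):
    p,W=cloud(c); cv2.imwrite(f"pics/{c}2.png",p[:,:,::-1])
    for n in ("clip_a","bowl","cup","keys"):
      for r in bot.masks_of(c,n)[:4]:
        q=W[r["mask"]]; q=q[~np.isnan(q[:,0])]
        print(c,n,round(r["score"],2),r["box"],len(q),np.median(q,0).round(), np.percentile(q,[3,97],axis=0).round().tolist())
a=cv2.imread("pics/scene2.png")[140:300,120:420]
cv2.imwrite("pics/f.png",np.hstack([cv2.resize(a,(450,240)),cv2.resize(cv2.imread("pics/wrist2.png"),(320,240))]))
E
```

```text
clock: 5.82
position: [618.4, 33.4, 28.2]
orientation: [-1.041, 1.552, 0.716]
contact_force: [-1.5, 0.0, 2.1]
grip_width: -0.2
clock: 6.7
position: [616.1, 31.4, 209.3]
orientation: [-1.073, 1.552, 0.684]
contact_force: [-0.1, -0.4, -0.6]
grip_width: -0.1
wrist clip_a 0.97 [167.5, 160.5, 37.8, 51.3] 1688 [642. -63.  28.] [[615.0, -82.0, 16.0], [670.0, -45.0, 29.0]]
wrist clip_a 0.56 [257.5, 164.9, 34.8, 48.4] 1596 [626.  34.  28.] [[600.0, 17.0, 24.0], [655.0, 52.0, 29.0]]
wrist bowl 0.65 [334.3, 34.7, 102.6, 110.1] 8638 [505. 125.  36.] [[468.0, 77.0, 18.0], [550.0, 159.0, 56.0]]
wrist cup 0.68 [125.7, 37.5, 80.8, 81.8] 5149 [533. -89.  51.] [[507.0, -105.0, 17.0], [562.0, -48.0, 82.0]]
wrist keys 0.92 [236.9, 44.9, 78.5, 81.0] 2190 [520.  17.  22.] [[484.0, -19.0, 15.0], [547.0, 50.0, 23.0]]
top clip_a 0.82 [247.0, 128.2, 14.3, 27.8] 470 [611. 132.  28.] [[583.0, 115.0, 22.0], [639.0, 150.0, 31.0]]
top clip_a 0.56 [291.9, 121.3, 21.7, 29.0] 479 [626.  34.  28.] [[599.0, 15.0, 21.0], [655.0, 51.0, 31.0]]
top bowl 0.69 [111.2, 312.8, 50.3, 56.0] 2172 [210. 347.  20.] [[171.0, 300.0, 
[... 841 characters left out ...]
  29.] [[172.0, 299.0, 2.0], [260.0, 381.0, 41.0]]
scene bowl 0.67 [255.9, 207.3, 43.8, 36.5] 1116 [492. 115.  41.] [[468.0, 75.0, 19.0], [556.0, 156.0, 56.0]]
scene cup 0.69 [162.9, 252.7, 26.2, 21.8] 393 [648. -62.  27.] [[616.0, -79.0, 18.0], [674.0, -46.0, 29.0]]
scene cup 0.59 [172.1, 201.2, 31.7, 43.9] 1058 [552. -73.  60.] [[506.0, -106.0, 15.0], [565.0, -48.0, 81.0]]
scene cup 0.29 [216.9, 253.0, 23.3, 23.6] 387 [636.  35.  27.] [[605.0, 17.0, 24.0], [659.0, 53.0, 29.0]]
scene keys 0.63 [213.6, 222.7, 40.9, 23.0] 416 [523.  21.  20.] [[488.0, -20.0, 13.0], [552.0, 51.0, 22.0]]
scene keys 0.33 [270.3, 255.9, 20.3, 21.4] 410 [618. 133.  27.] [[588.0, 112.0, 17.0], [644.0, 152.0, 29.0]]
```

View pics/f.png

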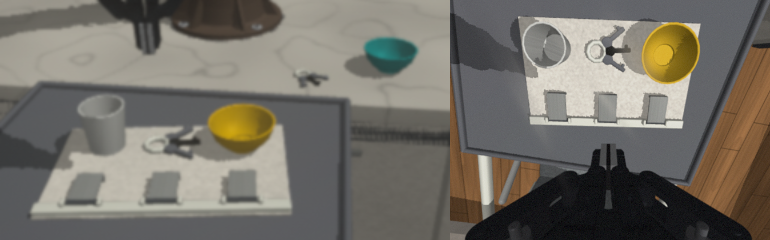

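All three clips now lie flat in the picture (px 85/163/242, row 186), and the cup, keys and bowl have not moved.

```bash
python3 -c "
from station import bot
print(bot.job_done())"
```

```text
the job is handed in; nothing more can be done
None
```

I pressed the middle clip, the one standing open, shut with the closed fingertips. I then drew the hand back up to about 210 mm and handed the job in at about 7 s of the 32 s allowed. No verdict is reported at hand-in.

- **Press:** the clip met its firm stop at z ≈ 28 mm, the height of the two shut clips' top faces. The highest force I read was 12.8 N upward, under the 30 N limit; force was only read at the end of each move.
- **Clips:** the last pictures show the pressed clip at the same height and flatness as the shut ones (about 28 mm). The other two clips look unchanged.
- **Bowl, cup and keys:** each is where it started, within 2–3 mm.
- **Camera disagreement:** the scene camera reads x about 5–8 mm larger than the top and wrist cameras. I used the top and wrist values, and the contact height and final pictures agreed with them.
- **Detector errors:** at the end the network twice labelled a clip as a "cup" and once as "keys". I ignored these, since the pictures showed otherwise.

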